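# Weigh a sediment sample on the beam balance

## Task

To weigh the sediment sample on the beam balance, take the capped vial that stands by itself on the bench (the other vials stay in their rack), set it upright into the balance's hanging cup, right down on the cup's floor, and let it go, so that its weight brings the cup end down. Then press down the thumb pad of the poise's latch with the closed fingertips and keep it down while you slide the poise along the beam (dragging it with the latch clamped scores the beam); let go, watch, and correct until the beam, touched by nothing, comes to rest level with its needle on the centre line of the white index plate. The beam rides on knife edges: never squeeze, knock or load the balance with more than 15 N, and leave the forceps, marker and timer where they are.

Things in the scene. Friction and masses are not known exactly. Their poses are not given: they have to be found in the camera images.
- balance: Fixed foot of the beam balance: grey cast slab 100 mm (x) by 400 mm (y), top 31 mm above the bench, with levelling screws, column and gate post. Origin on the bench right below the beam's pivot; y runs along the beam towards the hanging cup, x away from the robot at yaw 0, z up. The slab reaches from y = +125 to -275 mm. Its yaw is the beam's direction; the pivot is 118 mm above the bench.
- beam (a joint): Beam tilt, rad: 0 level, + poise end down, - cup end down; stops at -0.1 and +0.1. Starts on the + stop. Loaded, 1 mm more of poise adds about 0.010 rad to the resting tilt, so the beam floats only within about 10 mm of the balance point; beyond, it lies on a stop. Comes to rest about 1.5 s after being let go. While the poise or its latch is touched, the tilt does not show the balance.
- poise (a joint): Poise position on the beam, m: 0 inner end (45 mm from the pivot), 0.140 outer end, growing away from the cup (foot's -y). The poise is a steel cylinder lying round the beam, 32 mm diameter, 26 mm long. Starts between 0.018 and 0.045. Its latch clamps it; unlatched it slides with about 1 N. The balance point follows from the sample's unknown weight (52 to 105 g): somewhere from 0.055 to 0.125.
- thumb_pad (a point): Centre of the flat top of the poise's thumb pad: round, 21 mm diameter, end of the latch lever, 26 mm outwards (foot's -y) of the poise's middle, 27 mm above the beam's centre line, 12 mm above the poise's top. Pressed straight down, it frees the poise. Pressing also tips the beam to its + stop; there the pad sinks 1 mm for every 10 mm the poise slides outwards.
- latch (a joint): The poise's spring thumb latch, rad: about -0.05 clamped, growing as the pad is pressed (34 mm lever: 0.03 rad is 1 mm of pad travel). The clamp shoe bites less as the pad goes down and is clear of the beam from about 0, at 5 to 6 N on the pad; the lever meets its rest at about 0.08 (some 2.5 mm further, 8 to 9 N) and is hard from there. Let go, it clamps again. Sliding the poise with the shoe dragging scores the beam.
- sample_vial: The capped sample vial that stands by itself on the bench: body 27 mm diameter, 68 mm tall with its cap (14 mm high, 24 mm diameter). Origin at the centre of its underside, z up along its axis.
- cup_floor (a point): Centre of the inner floor of the hanging cup, on which the vial comes to stand. The cup is a round steel socket, 32 mm inner diameter, 37 mm deep, 43 mm wide outside at its flared mouth. It hangs on trunnions 34 mm above this floor, 90 mm from the pivot (foot's +y), and swings freely about the foot's x axis; it stays upright as the beam tilts. A seated vial stands 31 mm out of the mouth.
- cup_mouth (a point): Centre of the cup's mouth, 37 mm above its floor. The beam's fork passes on both sides: two prongs along the beam, 27 to 32 mm from the cup's axis, their tops 2 mm above the mouth; the cross bar between them lies 39 mm from the axis on the pivot side. Nothing is above the mouth.
- needle_tip (a point): Point on the dark needle at the outer end of the beam, 248 mm from the pivot, in front of the white index plate.
- index_mark (a point): Where the needle point stands when the beam is level: 118 mm above the bench, at the height of the long centre line on the white index plate on the gate post; the short lines are 6 mm apart. Needle height minus this height is about -0.248 m times the tilt.
- forceps: Bystander: steel forceps, 138 mm long, 10 mm high, lying beyond the vial, to the left of the balance. Origin at the centre of the underside.
- marker: Bystander: white marker pen with black cap, 135 mm long, 18 mm high, lying to the right of the balance. Origin at the centre of the underside.
- timer: Bystander: white lab timer, 62 mm wide, 64 mm high, standing behind the balance. Origin at the centre of the underside.
Not all that is in view belongs to the job. Leave any blue or red look-alike of the sample_vial alone.

How it is judged:
On the way, in this order (a step that is already met when the one before it is completed fails the run):
1. the sample vial stands upright on the floor of the hanging cup, let go, and its weight has brought the cup end of the beam down (distance between sample_vial and cup_floor below 0.006 m and angle between sample_vial's own z axis and vertical below 0.25 rad and contact force between sample_vial and the fingers below 0.05 N and value of joint beam below -0.07 rad), for 0.2 s.
2. with the vial in the cup, the poise's latch is pressed free (distance between sample_vial and cup_floor below 0.006 m and angle between sample_vial's own z axis and vertical below 0.25 rad and value of joint latch above 0 rad), for 0.1 s.
At the end, for the whole second after the job is handed in: The vial stands upright in the hanging cup (underside within 6 mm of the floor's centre, tilt under 0.25 rad), the poise is at rest and the free beam is at rest level within 0.025 rad (needle within about 6 mm, one division, of the centre line) (distance between sample_vial and cup_floor below 0.006 m and angle between sample_vial's own z axis and vertical below 0.25 rad and value of joint beam between -0.025 and 0.025 rad and velocity of joint beam between -0.03 and 0.03 rad/s and velocity of joint poise between -0.003 and 0.003 m/s); the robot touches nothing.
It fails at once if more than 15 N between the balance (with its beam, poise and cup) and anything that touches it (contact force between balance and anything else above 15 N).
It fails at once if the poise dragged along the beam (faster than 15 mm/s) with its latch clamped (value of joint latch below -0.025 rad and (velocity of joint poise above 0.015 m/s or velocity of joint poise below -0.015 m/s)).
It fails at once if a bystander (forceps, marker or timer) moved by more than 15 mm (distance of any of forceps, marker, timer from where it was at the start of the episode above 0.015 m).
It fails at once if the vial dropped (out of the fingers and faster than 0.6 m/s) (linear speed of sample_vial above 0.6 m/s and contact force between sample_vial and the fingers below 0.05 N).
It also fails if it takes over 72 s, if anything falls off the work surface, if the arm or the gripper's body presses on something with over 40 N, if the wrist force passes 120 N, or if a joint passes its speed limit or range.

## Robot

A 6-joint arm with a two-finger parallel gripper is mounted at the origin on a cart in front of the work surface, level with it; the furniture and walls round the work are solid. World frame = base frame: x ahead of the robot, y to its left, z up, the work surface at z = 0. Lengths are in m, angles in rad, forces in N, time in s.
With the tool pointing down it reaches from about 0.225 to 0.875 m from the base axis. Payload 3.4 kg.
Tool frame: the origin (TCP) lies midway between the tips of the shut fingers; the grasp point (between the pads) lies 19 mm behind it (r.pinch_z is the z of the grasp point in the tool frame, in m); z points along the fingers, y is the line along which they close (so a half turn about z gives the same grasp; the last joint's range is limited). The gripper opens to 85 mm and grips with 20 to 120 N. Pads are 22 mm wide; open, the fingers measure 114 mm over their backs; the gripper's body (76 mm by 85 mm) begins 54 mm behind the grasp point. The pads swing forward as they close: fully open they stand 13 mm farther back than shut.
Start: joints at [-1.27, 0.276, 1.505, -0, 1.361, -0.121], TCP at [0.235, -0.525, 0.231] pointing down, gripper open.
Joint ranges: [-2.89, 2.89], [-0.75, 2.08], [0.22, 2.7], [-1.18, 4.32], [0.11, 2.71], [-2.7, 2.7]. Speed limits (rad/s): [2.57, 2.57, 3.14, 3.14, 3.14, 3.14].

## Interface

Orientations are given as a unit quaternion [x, y, z, w].
In Python, from bench import r gives the robot as it stands.
- The arm moves only by the tool play_rows, never from a script. Its arguments are lists of equal length, an entry for each row: "travel": the shift along the world's x, y, z scaled (see below), a list of three; "twist": the turn about the world's z scaled (see below). A call has 1 to 20 rows; each row shifts and turns the commanded pose from where the row before left it; what a row does not reach is not made up. The controller multiplies each number of a shift by 300 mm and each number of a turn by 90 degrees. A row lasts 1/10 s, in which the tool goes at most 50 mm and 8.59 degrees, less where a joint would pass 70% of its speed; a pose out of reach is approached as far as the arm can. A call with a number of a shift or a turn outside -1 to 1 is refused whole. A call with a gripper value outside its range is refused whole. "jaw" is the opening, from 0 (shut) to 1 (fully open), set as the call begins (left out, the last holds). The fingers move at their own pace and stop on an object; "newtons" is the grip in N (left out, the last holds). Time passes only in rows, so rows that do not move let the fingers close. It gives the time, the measured TCP pose, the force, the opening and the grip force at its end, in the units of the state.
- r.sense(): the state, without advancing time (a new reading comes with each control period).
- r.read_camera(name): name is "scene" or "top" or "wrist"; returns a dict with "color" (420x560x3 uint8, blue, green, red), "fx", "fy", "cx", "cy" (pixels), "xyz" and "rotation" of the camera in the world. Camera axes: x right, y up, looking along -z (the intrinsics and any distortion apply to the point x, -y, -z); pixel columns grow to the right and rows downward; lengths in m; the calibration is good to about 2 mm. A picture is of the moment at which its call begins. There is no depth.
- r.close_job(): hands the job in; it is judged then, once.
The state is a dict: "time": time; "joint_pos": joint angles; "qd": joint speeds; "joint_torque": joint torques, N m; "tool_pos": TCP position; "eef_rot": TCP orientation; "ft_force": force on the tool from outside, world axes, zero at the start; "wrist_torque": the same for the moment, N m; "opening": finger opening in m; "grasp_force": force on a finger pad.
Only numpy, scipy, OpenCV 4.12 (cv2) and the standard library are available. Lean on these libraries where they do the work, as an engineer would, in place of code of your own. Each camera call takes 0.05 s, during which the arm holds its last target. There are 200 camera calls.

## Working session

There is one attempt and no reset: what is moved stays moved. The work goes in short steps, Python scripts to look and compute and a tool call to move; the robot and the scene stay as the last step left them, time stands still between calls to the robot, and variables do not carry over. Pictures are saved under pics/ and viewed, at most 10 in all, crops included, and the job is handed in when it is done.

Besides the shell and the picture viewer there is one more tool, called after ">>>" as name([rows], argument=value, ...), one row to a line, values as JSON. play_rows: Moves the arm, as the interface text tells. Shifts and turns lie within -1 to 1; 1 stands for 300 mm of shift or 90 degrees of turn. Its arguments: {"type":"object","properties":{"travel":{"type":"array"},"twist":{"type":"array"},"jaw":{"type":"number"},"newtons":{"type":"number"}},"required":["travel","twist"]}

```bash
mkdir -p pics
cat > h.py <<'E'
import numpy as np,cv2
from bench import r
def cam(n):
    c=r.read_camera(n);c['R']=np.array(c['rotation']);c['p']=np.array(c['xyz']);return c
def ray(c,u,v):
    d=np.array([(u-c['cx'])/c['fx'],-(v-c['cy'])/c['fy'],-1.]);return c['R']@d
def onz(c,u,v,z):
    d=ray(c,u,v);return c['p']+d*(z-c['p'][2])/d[2]
def proj(c,P):
    q=c['R'].T@(np.array(P)-c['p']);return c['cx']-c['fx']*q[0]/q[2],c['cy']+c['fy']*q[1]/q[2]
E
python3 - <<'E'
from h import *
ims=[]
for n in ("scene","top"):
    c=cam(n);cv2.imwrite(f"pics/{n}0.png",c['color']);print(n,c['p'],c['R'].shape,c['R'].round(3).tolist(),c['fx'],c['fy'],c['cx'],c['cy'],[k for k in c])
print(r.sense())
E
```

```text
scene [0.19130145 0.73219257 0.88709802] (4,) [-0.084, 0.397, 0.893, -0.196] 424.0082473662568 424.0082473662568 281.7887583217939 210.20431109952935 ['color', 'fx', 'fy', 'cx', 'cy', 'xyz', 'rotation', 'R', 'p']
top [ 0.35696605 -0.0266688   1.51589524] (4,) [-0.048, 0.056, 0.707, -0.703] 479.28386485770665 479.28386485770665 290.25833510329113 210.03505473833818 ['color', 'fx', 'fy', 'cx', 'cy', 'xyz', 'rotation', 'R', 'p']
{'time': 0.1, 'joint_pos': array([-1.27002332e+00,  2.76521515e-01,  1.50601039e+00,  4.06278158e-05,
        1.36070350e+00, -1.20976458e-01]), 'qd': array([ 6.32772622e-04, -2.04508681e-03, -1.12209162e-03,  8.07405215e-04,
       -1.40751016e-05,  7.42751577e-04]), 'joint_torque': array([ 1.03612132e-03, -4.17700410e+01, -2.46405619e+01, -2.52165055e-04,
        5.85480739e-03,  1.92249416e-06]), 'tool_pos': array([ 0.23526009, -0.52415107,  0.23053051]), 'eef_rot': array([ 9.77848754e-01,  2.09311105e-01, -5.39573598e-05, -8.19842855e-04]), 'ft_force': array([-0.37936936, -0.1019449 ,  0.46157369]), 'wrist_torque': array([ 0.0152463 ,  0.01163784, -0.02741179]), 'grasp_force': 0.0, 'opening': 0.08557921710984849}
```

View pics/scene0.png

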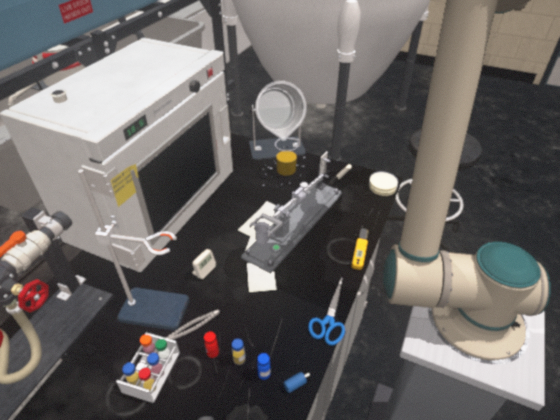

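View pics/top0.png

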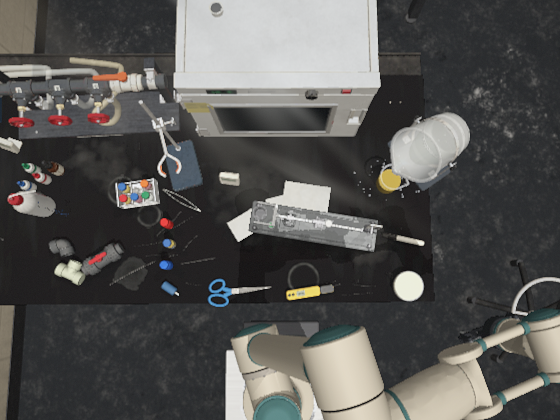

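The scene view shows red (211,344), amber-bodied (238,351) and blue (264,366) vials standing in a row. The balance runs from (265,255) to (325,170). In the top view the middle vial is at (168,243) and the balance spans (262,213) to (375,240). Next: zoom in on these.

```bash
sed -i "s/c\['R'\]=np.array(c\['rotation'\])/c['R']=Rot.from_quat(c['rotation']).as_matrix()/; 1a from scipy.spatial.transform import Rotation as Rot" h.py
python3 - <<'E'
from h import *
s=cv2.imread("pics/scene0.png");t=cv2.imread("pics/top0.png")
a=cv2.resize(s[145:275,235:365],(400,400),interpolation=cv2.INTER_CUBIC)
b=cv2.resize(s[320:390,195:285],(400,311),interpolation=cv2.INTER_CUBIC)[:200]
b=cv2.resize(s[325:385,195:285],(300,200),interpolation=cv2.INTER_CUBIC)
d=cv2.resize(t[190:260,240:440],(800,280),interpolation=cv2.INTER_CUBIC)
e=cv2.resize(t[210:280,145:195],(143,200),interpolation=cv2.INTER_CUBIC)
o=np.zeros((600,800,3),np.uint8);o[:280]=d
a=cv2.resize(s[145:275,235:365],(320,320),interpolation=cv2.INTER_CUBIC)
o[280:600,:320]=a;o[280:480,320:620]=b;o[280:480,630:773]=e
cv2.imwrite("pics/z1.png",o)
E
```

```text
(no output)
```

View pics/z1.png

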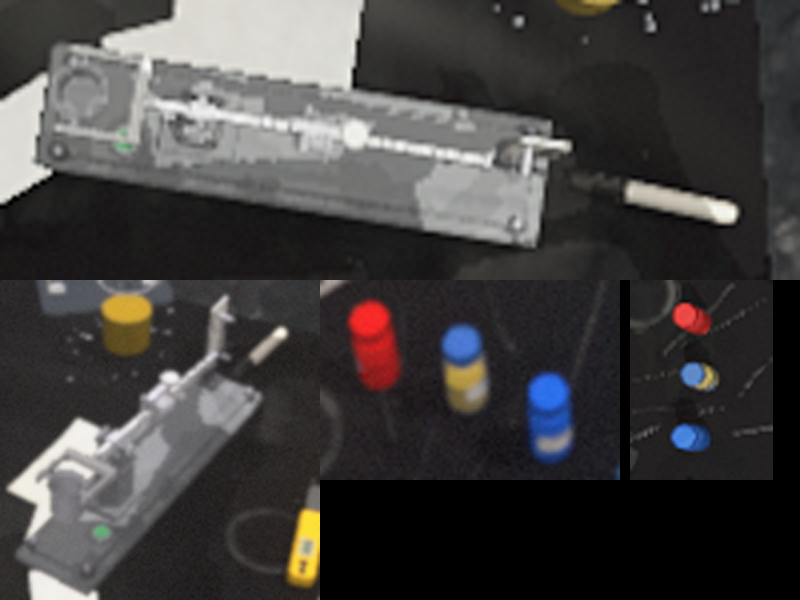

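Composite: the sample is the amber vial with the blue cap (cap in top view at ~(167.7,243.2)). The cup mouth is at crop (80,90), the pad at (355,133), and the slab corners are visible.

Run:
```python
from h import *
c=cam("top");s=cam("scene")
f=lambda x,y:(240+x/4,190+y/4)
print("vial top",onz(c,167.7,243.2,.068), "scene",onz(s,195+(462-320)/3.333,325+(333-280)/3.333,.068))
K=[onz(c,*f(*p),.031) for p in((55,47),(38,162),(537,243),(550,125))]
for k in K:print("corner",k)
m=np.mean(K,0);d=K[0]+K[1]-K[2]-K[3];d/=np.linalg.norm(d);y=d
print("center",m,"yaw",np.degrees(np.arctan2(-d[0],d[1])),np.linalg.norm(K[0]-K[1]),np.linalg.norm(K[1]-K[2]))
o=m+.075*d;print("pivot",o)
print("cup exp",o+.09*d,"seen",onz(c,*f(82,90),.13))
p=onz(c,*f(355,133),.139);print("pad seen",p,"along",-(p-o)@d)
p=onz(s,235+168/320*130,145+(378-280)/320*130,.139);print("pad scene",p,-(p-o)@d)
```

```text
vial top [0.47190691 0.32737664 0.068     ] scene [0.47694779 0.32712832 0.068     ]
corner [0.60328773 0.07104995 0.031     ]
corner [0.51275181 0.08389698 0.031     ]
corner [ 0.44735835 -0.30266806  0.031     ]
corner [ 0.53936658 -0.31587352  0.031     ]
center [ 0.52569112 -0.11589866  0.031     ] yaw -9.49113844585658 0.09144286793899402 0.39205718482350443
pivot [ 0.53805825 -0.04192533  0.031     ]
cup exp [0.5528988  0.04684267 0.031     ] seen [0.55495349 0.04471969 0.13      ]
pad seen [ 0.52110439 -0.15325346  0.139     ] along 0.1125997815456152
pad scene [ 0.52248266 -0.1443128   0.139     ] 0.10355423872920179
```

>>> play_rows([
  [0.0443, 0.1576, -0.0056],
  [0.0443, 0.1576, -0.0056],
  [0.0443, 0.1576, -0.0056],
  [0.0443, 0.1576, -0.0056],
  [0.0443, 0.1576, -0.0056],
  [0.0443, 0.1576, -0.0056],
  [0.0443, 0.1576, -0.0056],
  [0.0443, 0.1576, -0.0056],
  [0.0443, 0.1576, -0.0056],
  [0.0443, 0.1576, -0.0056],
  [0.0443, 0.1576, -0.0056],
  [0.0443, 0.1576, -0.0056],
  [0.0443, 0.1576, -0.0056],
  [0.0443, 0.1576, -0.0056],
  [0.0443, 0.1576, -0.0056],
  [0.0443, 0.1576, -0.0056],
  [0.0443, 0.1576, -0.0056],
  [0.0443, 0.1576, -0.0056],
  [0, 0, 0],
  [0, 0, 0],
], twist=[0.0903, 0.0903, 0.0903, 0.0903, 0.0903, 0.0903, 0.0903, 0.0903, 0.0903, 0.0903, 0.0903, 0.0903, 0.0903, 0.0903, 0.0903, 0.0903, 0.0903, 0.0903, 0, 0], jaw=1, newtons=30)

```text
time: 2.2
tool_pos: [0.4742, 0.3271, 0.2001]
eef_rot: [0.083, 0.997, -0.001, -0.001]
ft_force: [-0.9, -0.3, -0.0]
opening: 0.0852
grasp_force: 0.0
```

Run:
```python
from h import *
c=cam("wrist");cv2.imwrite("pics/w1.png",c['color']);print(c['p'],c['R'].round(3).tolist())
q=r.sense();print(q['tool_pos'],q['eef_rot'],q['joint_pos'],q['time'],r.pinch_z)
print("vial cap expected px",proj(c,[.4744,.3272,.068]))
hsv=cv2.cvtColor(c['color'],cv2.COLOR_BGR2HSV)
m=cv2.inRange(hsv,(100,90,60),(130,255,255))
for k in cv2.findContours(m,0,2)[0]:
    if cv2.contourArea(k)>150:
        (u,v),rad=cv2.minEnclosingCircle(k);print("blue",u,v,rad,onz(c,u,v,.068),cv2.contourArea(k))
```

```text
[0.40432136 0.34004531 0.3432502 ] [[0.164, -0.948, -0.273], [0.986, 0.157, 0.046], [-0.001, -0.277, 0.961]]
[0.47399778 0.32601611 0.20043116] [ 8.31935839e-02  9.96532862e-01 -7.72908754e-04 -6.96377962e-04] [ 4.81919721e-01  2.96072058e-01  1.55408057e+00 -5.81685764e-04
  1.29344415e+00 -9.22136983e-01] 2.25 -0.0187
vial cap expected px (np.float64(280.26669799811157), np.float64(202.6012529049204))
blue 290.3011169433594 200.5863037109375 14.766809463500977 [0.47405621 0.33579069 0.068     ] 630.0
blue 285.96807861328125 119.01063537597656 17.467432022094727 [0.40831836 0.3427771  0.068     ] 888.0
blue 110.81147766113281 75.18852233886719 21.665334701538086 [0.35486505 0.21677771 0.068     ] 1052.0
blue 274.7347717285156 43.73478317260742 40.735538482666016 [0.35385994 0.34318394 0.068     ] 2286.0
blue 91.0 25.5 29.210542678833008 [0.31984521 0.21269434 0.068     ] 1478.0
blue 95.03148651123047 51.7972297668457 55.0710334777832 [0.33726478 0.21006813 0.068     ] 1205.5
```

View pics/w1.png

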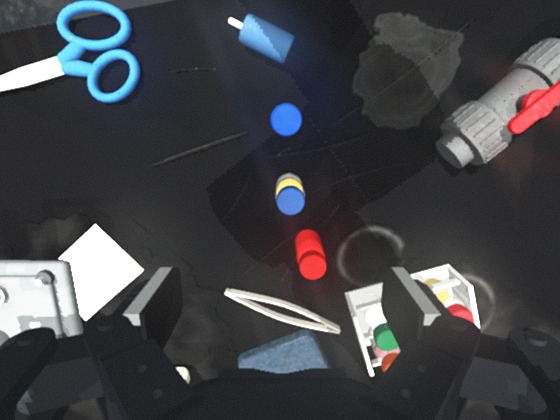

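The wrist view shows the sample's blue cap at (290,201), the blue look-alike at (286,119), the red one at (312,262) and the forceps at (282,310). The y estimate differs by 9 mm between views, so I'll check it with masks in the fixed cameras.

Run:
```python
from h import *
for n,(u,v) in (("scene",(238,343)),("top",(168,243))):
    c=cam(n);hsv=cv2.cvtColor(c['color'],cv2.COLOR_BGR2HSV)
    print(n,"wrist-est proj",proj(c,[.474,.3358,.068]),"top-est",proj(c,[.474,.327,.068]))
    for nm,lo,hi in (("blue",(95,80,50),(130,255,255)),("yel",(15,80,50),(35,255,255))):
        m=cv2.inRange(hsv,lo,hi)
        for k in cv2.findContours(m,0,2)[0]:
            x,y,w,h=cv2.boundingRect(k)
            if abs(x+w/2-u)<25 and abs(y+h/2-v)<35 and w*h>6:print(nm,x,y,w,h,cv2.minEnclosingCircle(k),onz(c,x+w/2-.5,y+h/2-.5,.061))
c=cam("wrist");hsv=cv2.cvtColor(c['color'],cv2.COLOR_BGR2HSV)
m=cv2.inRange(hsv,(20,70,80),(35,255,255));
for k in cv2.findContours(m,0,2)[0]:
    if cv2.contourArea(k)>50:print("wr yel",cv2.boundingRect(k))
q=r.sense();print(proj(c,q['tool_pos']),q['tool_pos'],c['p'])
print(c['R'].T@(q['tool_pos']-c['p']))
```

```text
scene wrist-est proj (np.float64(236.83569004322536), np.float64(344.74478196737215)) top-est (np.float64(238.8387119984808), np.float64(341.3708145704285))
blue 231 338 13 13 ((237.0, 344.0), 6.403224468231201) [0.47695861 0.33071387 0.061     ]
yel 232 350 13 14 ((238.40243530273438, 355.9634094238281), 7.530030727386475) [0.46088639 0.35528037 0.061     ]
top wrist-est proj (np.float64(164.92002939104123), np.float64(242.52417267966194)) top-est (np.float64(167.8461964473924), np.float64(242.5056212978887))
blue 159 260 14 10 ((165.55813598632812, 265.3488464355469), 6.966186046600342) [0.40833547 0.33376056 0.061     ]
blue 164 244 5 3 ((166.0, 245.0), 2.2361679077148438) [0.46704035 0.33405841 0.061     ]
yel 168 245 5 3 ((170.0, 246.0), 2.2361679077148438) [0.46393463 0.3218877  0.061     ]
wr yel (435, 290, 16, 14)
wr yel (278, 178, 27, 16)
(np.float64(278.6295369535361), np.float64(274.0518856612419)) [0.47427572 0.32504167 0.20128522] [0.40416133 0.3382238  0.34408146]
[-0.00126212 -0.02891746 -0.1569801 ]
```

>>> play_rows([
  [0, 0.01, -0.1],
  [0, 0.01, -0.1],
  [0, 0, -0.1],
  [0, 0, 0],
  [0, 0, 0],
  [0, 0, 0],
], twist=[0, 0, 0, 0, 0, 0])

```text
time: 3.0
tool_pos: [0.4759, 0.3325, 0.1131]
eef_rot: [0.084, 0.996, 0.001, 0.002]
ft_force: [0.7, 0.9, -0.3]
opening: 0.0858
grasp_force: 0.0
```

Run:
```python
from h import *
c=cam("wrist");cv2.imwrite("pics/w2.png",c['color'])
q=r.sense();print(q['tool_pos'],q['time'])
hsv=cv2.cvtColor(c['color'],cv2.COLOR_BGR2HSV)
m=cv2.inRange(hsv,(100,90,60),(130,255,255))
for k in cv2.findContours(m,0,2)[0]:
    if cv2.contourArea(k)>300:
        (u,v),rad=cv2.minEnclosingCircle(k);print("blue",u,v,rad,cv2.boundingRect(k),onz(c,u,v,.068))
print(proj(c,q['tool_pos']))
```

```text
[0.47596885 0.33269555 0.11319907] 3.05
blue 471.5 410.0 14.603181838989258 (460, 398, 25, 22) [0.62441004 0.44375985 0.068     ]
blue 283.69000244140625 233.77999877929688 21.222362518310547 (263, 213, 42, 43) [0.47325491 0.33569435 0.068     ]
blue 38.25949478149414 58.74050521850586 27.953187942504883 (14, 34, 50, 51) [0.35875793 0.22780698 0.068     ]
blue 263.52398681640625 70.52397155761719 104.13245391845703 (186, 0, 168, 168) [0.38330965 0.34012714 0.068     ]
blue 42.5 47.0 51.27631378173828 (0, 0, 80, 98) [0.35390764 0.2319104  0.068     ]
(np.float64(279.1902472692603), np.float64(273.6242842861785))
```

View pics/w2.png

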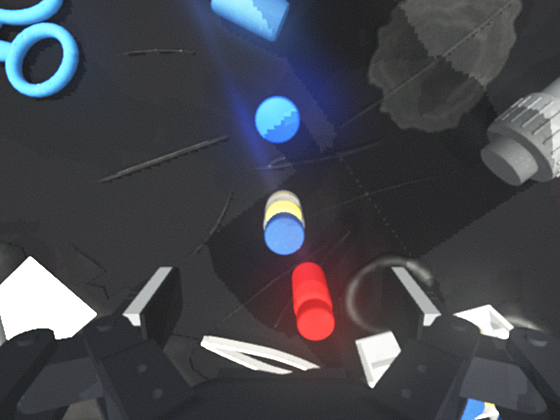

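The wrist close-up shows the sample cap at (284,234) between the fingertips, with the red vial at (316,318) clear of the finger paths. Descending and gripping.

>>> play_rows([
  [-0.003, 0.004, -0.06],
  [-0.003, 0.004, -0.06],
  [0, 0, -0.06],
  [0, 0, -0.06],
  [0, 0, 0],
  [0, 0, 0],
], twist=[0, 0, 0, 0, 0, 0])

```text
time: 3.65
tool_pos: [0.4736, 0.3352, 0.0402]
eef_rot: [0.083, 0.997, 0.0, 0.001]
ft_force: [0.4, -0.6, -0.2]
opening: 0.0853
grasp_force: 0.0
```

>>> play_rows([
  [0, 0, 0],
  [0, 0, 0],
  [0, 0, 0],
  [0, 0, 0],
  [0, 0, 0],
  [0, 0, 0],
  [0, 0, 0],
  [0, 0, 0],
  [0, 0, 0],
  [0, 0, 0],
], twist=[0, 0, 0, 0, 0, 0, 0, 0, 0, 0], jaw=0, newtons=25)

```text
time: 4.65
tool_pos: [0.4731, 0.3349, 0.0396]
eef_rot: [0.083, 0.997, 0.0, 0.0]
ft_force: [-1.3, -1.2, 5.2]
opening: 0.0254
grasp_force: 24.6
```

>>> play_rows([
  [0, 0, 0.05],
  [0, 0, 0.12],
  [0, 0, 0.14],
  [0, 0, 0.14],
  [0, 0, 0.117],
  [0.03, -0.09, 0],
  [0.04, -0.125, 0],
  [0.04, -0.125, 0],
  [0.04, -0.125, 0],
  [0.04, -0.125, 0],
  [0.03, -0.1, 0],
  [0.02, -0.06, 0],
  [0, 0, 0],
  [0, 0, 0],
  [0, 0, 0],
], twist=[0, 0, 0, 0, 0, 0, 0, 0, 0, 0, 0, 0, 0, 0, 0])

```text
time: 6.15
tool_pos: [0.5443, 0.1108, 0.2088]
eef_rot: [0.083, 0.997, 0.0, -0.001]
ft_force: [-0.2, -0.8, -0.1]
opening: 0.0255
grasp_force: 24.9
```

Run:
```python
from h import *
c=cam("wrist");cv2.imwrite("pics/w3.png",c['color']);np.save("w3.npy",np.vstack([c['p'],c['R']]))
q=r.sense();print(q['tool_pos'],q['time'],q['opening'],q['grasp_force'],c['fx'],c['cx'],c['cy'])
print(proj(c,q['tool_pos']),proj(c,[.554,.046,.13]),proj(c,[.554,.046,.093]))
```

```text
[0.54430782 0.11087326 0.20895924] 6.2 0.02576398073014972 24.860061407089233 338.2631683424814 281.3491707441668 211.74009236182286
(np.float64(279.04983539507487), np.float64(273.688368225289)) (np.float64(191.20642052312309), np.float64(249.13526573533932)) (np.float64(202.85366427346395), np.float64(231.63697024275208))
```

View pics/w3.png

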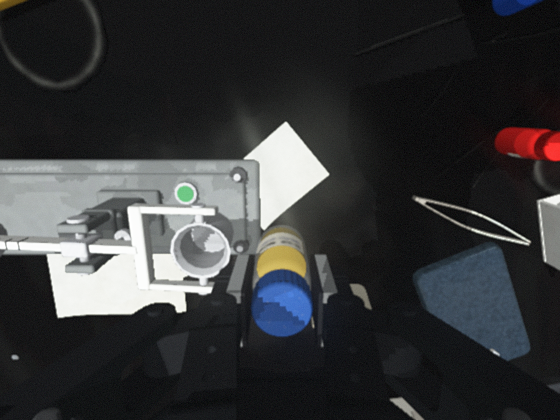

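The wrist view shows the cup mouth ellipse at about (200,249), the fork prongs at rows 210 and 288, and the vial held upright with its cap at (282,305). Measuring the mouth more exactly.

Run:
```python
from h import *
im=cv2.imread("pics/w3.png");M=np.load("w3.npy")
c=dict(p=M[0],R=M[1:],fx=338.2632,fy=338.2632,cx=281.349,cy=211.74)
g=cv2.cvtColor(im,cv2.COLOR_BGR2GRAY)[200:300,150:245]
h=cv2.HoughCircles(cv2.GaussianBlur(cv2.resize(g,None,fx=3,fy=3,interpolation=cv2.INTER_CUBIC),(5,5),0),cv2.HOUGH_GRADIENT,1,10,param1=100,param2=25,minRadius=60,maxRadius=105)
for x,y,rr in (h[0][:5] if h is not None else []):
    u,v=150+x/3,200+y/3;P=onz(c,u,v,.130);print(u,v,rr/3,P, "r mm",1000*rr/3*np.linalg.norm(P-c['p'])*.97/338)
print(onz(c,200.5,249,.13))
T=[.5443,.1109]
print("vial bottom near edge exp",proj(c,[T[0]-.0135,T[1],.169]),"center",proj(c,[*T,.169]),"cap top",proj(c,[*T,.237]))
o=np.zeros((600,800,3),np.uint8)
o[:600,:570]=cv2.resize(im[200:300,150:245],(570,600),interpolation=cv2.INTER_CUBIC);cv2.imwrite("pics/z3.png",o)
```

```text
198.5 251.16667 28.833334 [0.55635195 0.050713   0.13      ] r mm 20.481775069368602
198.83333 254.5 31.833334 [0.55887028 0.05035746 0.13      ] r mm 22.699658424093336
203.16667 245.16667 22.9 [0.55246623 0.054996   0.13      ] r mm 16.10325628629035
200.16667 248.16667 26.666666 [0.55432654 0.05239711 0.13      ] r mm 18.854283845135736
202.83333 251.5 27.0 [0.55710415 0.0536728  0.13      ] r mm 19.132768001877825
[0.55498066 0.05248364 0.13      ]
vial bottom near edge exp (np.float64(275.5161077893562), np.float64(220.36869958827432)) center (np.float64(279.47074202797376), np.float64(242.35046655853392)) cap top (np.float64(278.71670512955546), np.float64(306.67490462634225))
```

View pics/z3.png

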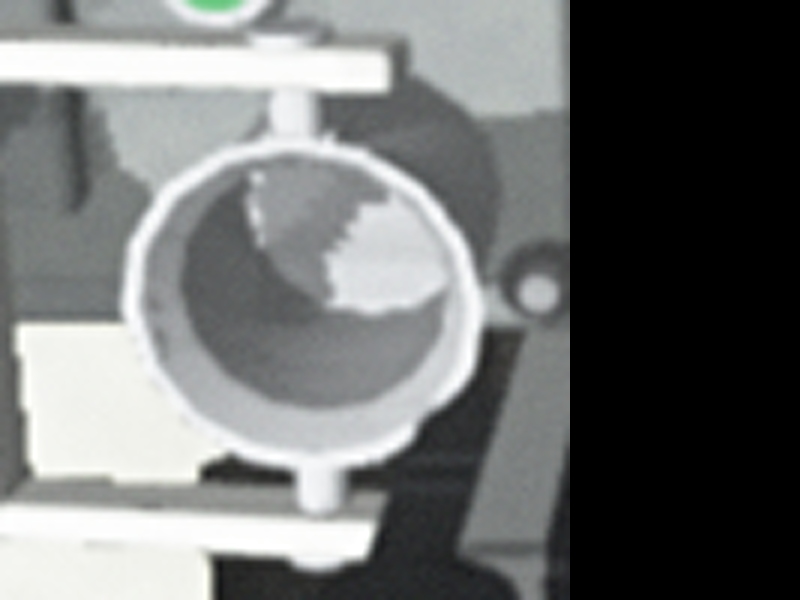

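Run:
```python
from h import *
im=cv2.imread("pics/w3.png");M=np.load("w3.npy")
c=dict(p=M[0],R=M[1:],fx=338.2632,fy=338.2632,cx=281.349,cy=211.74)
print("cup",onz(c,200.3,250.7,.13))
hsv=cv2.cvtColor(im,cv2.COLOR_BGR2HSV);g=hsv[...,2]
print("col281",[(v,int(g[v,281]),int(hsv[v,281,1])) for v in range(216,250,2)])
for v in (234,240,262,300):print("row",v,[(u,int(g[v,u])) for u in list(range(248,264,2))+list(range(298,314,2))])
b=cv2.inRange(hsv,(100,90,40),(130,255,255));b[:,:240]=0;b[:,330:]=0;b[:260]=0;b[345:]=0
k=max(cv2.findContours(b,0,2)[0],key=cv2.contourArea);print(cv2.boundingRect(k))
for dz in(0,.003):
  for P in([.5443,.1109]),:
    for z,R in((.169+dz,.0135),(.237+dz,.012)):
        a=np.linspace(0,6.28,60);q=np.array([proj(c,[P[0]+R*np.cos(t),P[1]+R*np.sin(t),z]) for t in a]);print("exp circle z",z,q.min(0),q.max(0))
```

```text
cup [0.55621558 0.05204803 0.13      ]
col281 [(216, 88, 17), (218, 84, 12), (220, 86, 18), (222, 78, 20), (224, 86, 21), (226, 113, 16), (228, 127, 84), (230, 123, 106), (232, 158, 47), (234, 183, 25), (236, 167, 17), (238, 159, 13), (240, 164, 20), (242, 144, 21), (244, 175, 25), (246, 186, 134), (248, 192, 139)]
row 234 [(248, 119), (250, 125), (252, 126), (254, 123), (256, 118), (258, 106), (260, 79), (262, 77), (298, 94), (300, 80), (302, 61), (304, 60), (306, 59), (308, 57), (310, 54), (312, 51)]
row 240 [(248, 92), (250, 110), (252, 122), (254, 126), (256, 124), (258, 113), (260, 125), (262, 160), (298, 140), (300, 117), (302, 84), (304, 64), (306, 57), (308, 54), (310, 52), (312, 50)]
row 262 [(248, 48), (250, 47), (252, 45), (254, 62), (256, 101), (258, 190), (260, 191), (262, 192), (298, 175), (300, 174), (302, 175), (304, 167), (306, 92), (308, 63), (310, 45), (312, 39)]
row 300 [(248, 32), (250, 34), (252, 67), (254, 88), (256, 105), (258, 113), (260, 107), (262, 135), (298, 200), (300, 201), (302, 200), (304, 199), (306, 200), (308, 174), (310, 111), (312, 48)]
(250, 270, 64, 68)
exp circle z 0.169 [256.12857541 220.05796459] [302.81991996 263.77990811]
exp circle z 0.237 [247.53883376 278.39704915] [309.89080046 333.51198906]
exp circle z 0.17200000000000001 [255.75684357 221.6729389 ] [303.14683155 265.9755189 ]
exp circle z 0.24 [246.77965679 282.21572969] [310.54565279 338.35356991]
```

>>> play_rows([
  [0.005, -0.03, 0],
  [0.01, -0.06, -0.02],
  [0.01, -0.06, -0.02],
  [0.008, -0.04, -0.02],
  [0, -0.008, -0.02],
  [0, 0, 0],
  [0, 0, 0],
  [0, 0, 0],
], twist=[0, 0, 0, 0, 0, 0, 0, 0])

```text
time: 7.0
tool_pos: [0.5548, 0.0511, 0.1855]
eef_rot: [0.083, 0.997, 0.0, 0.0]
ft_force: [0.2, 0.2, -0.1]
opening: 0.0256
grasp_force: 24.9
```

Run:
```python
from h import *
c=cam("wrist");s=cam("scene");im=c['color'];np.save("w4.npy",np.vstack([c['p'],c['R']]))
q=r.sense();print(q['tool_pos'],q['time'])
o=np.zeros((600,800,3),np.uint8)
o[:,:480]=cv2.resize(im[200:350,220:340],(480,600),interpolation=cv2.INTER_CUBIC)
u,v=proj(s,[.555,.052,.15]);print(u,v);u,v=int(u),int(v)
o[:480,480:]=cv2.resize(s['color'][v-30:v+30,u-20:u+20],(320,480),interpolation=cv2.INTER_CUBIC)
cv2.imwrite("pics/z4.png",o)
```

```text
[0.55487468 0.05093246 0.18554483] 7.1
261.56948698961287 222.31923422257785
```

View pics/z4.png

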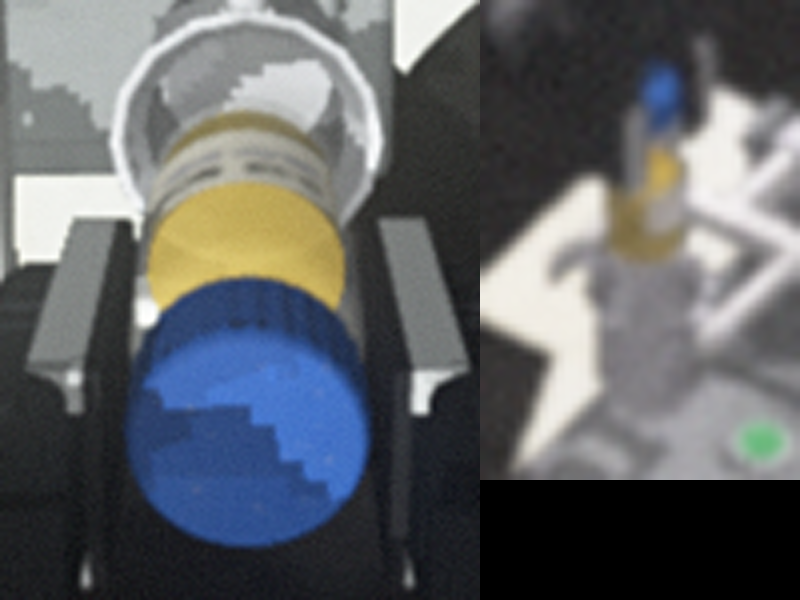

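The picture shows the vial centred over the cup sideways (281.5 vs 281.9 px), with its bottom just above the mouth. Checking the x direction.

Run:
```python
from h import *
M=np.load("w4.npy");c=dict(p=M[0],R=M[1:],fx=338.2632,fy=338.2632,cx=281.349,cy=211.74)
def circ(P,R):
    a=np.linspace(0,6.28,80);q=np.array([proj(c,[P[0]+R*np.cos(t),P[1]+R*np.sin(t),P[2]]) for t in a]);return q.min(0).round(1),q.max(0).round(1)
print("mouth seen u 248..315.8 top v 203")
for x in(.554,.556,.558):print(x,circ([x,.052,.13],.0215))
print("vial bottom seen top v 227 ; cap u 251.5..312.5 bottom v 336.7")
for z in(.145,.148):
  for x in(.5548,.5565,.558):print(x,z,circ([x,.0515,z],.0135),circ([x,.0515,z+.068],.012))
```

```text
mouth seen u 248..315.8 top v 203
0.554 (array([246.1, 198. ]), array([315.3, 263.4]))
0.556 (array([246.7, 201.2]), array([315.7, 266.2]))
0.558 (array([247.3, 204.3]), array([316.2, 269. ]))
vial bottom seen top v 227 ; cap u 251.5..312.5 bottom v 336.7
0.5548 0.145 (array([256.7, 219.5]), array([303.3, 263.1])) (array([248.5, 277.5]), array([310.6, 332.4]))
0.5565 0.145 (array([257.3, 222.3]), array([303.8, 265.7])) (array([249.3, 281.6]), array([311.2, 336.1]))
0.558 0.145 (array([257.7, 224.8]), array([304.1, 268. ])) (array([250.1, 285.1]), array([311.8, 339.2]))
0.5548 0.148 (array([256.4, 221.1]), array([303.7, 265.3])) (array([247.7, 281.3]), array([311.3, 337.2]))
0.5565 0.148 (array([256.9, 224. ]), array([304.1, 267.9])) (array([248.6, 285.4]), array([311.9, 340.9]))
0.558 0.148 (array([257.4, 226.5]), array([304.5, 270.2])) (array([249.4, 289. ]), array([312.5, 344.2]))
```

>>> play_rows([
  [0, 0, -0.02],
  [0, 0, -0.02],
  [0, 0, -0.02],
  [0, 0, -0.02],
  [0, 0, -0.02],
  [0, 0, 0],
  [0, 0, 0],
], twist=[0, 0, 0, 0, 0, 0, 0])

```text
time: 7.8
tool_pos: [0.5547, 0.0504, 0.155]
eef_rot: [0.083, 0.997, 0.0, -0.0]
ft_force: [-0.5, -0.7, -0.0]
opening: 0.0256
grasp_force: 24.9
```

>>> play_rows([
  [0, 0, -0.02],
  [0, 0, -0.02],
  [0, 0, -0.02],
  [0, 0, -0.02],
  [0, 0, -0.01],
  [0, 0, -0.01],
  [0, 0, 0],
  [0, 0, 0],
  [0, 0, 0],
], twist=[0, 0, 0, 0, 0, 0, 0, 0, 0])

```text
time: 8.7
tool_pos: [0.5549, 0.0504, 0.1254]
eef_rot: [0.083, 0.997, 0.0, 0.0]
ft_force: [-0.2, 0.7, -0.0]
opening: 0.0259
grasp_force: 24.9
```

```bash
cat > needle.py <<'E'
from h import *
# needle row vs plate in scene camera, printed as crop
E
python3 - <<'E'
from h import *
c=cam("wrist");s=cam("scene")
o=np.zeros((600,800,3),np.uint8)
o[:420,:400]=cv2.resize(c['color'][130:380,140:380],(400,420),interpolation=cv2.INTER_CUBIC)
u,v=261,225
o[:480,400:720]=cv2.resize(s['color'][v-30:v+30,u-20:u+20],(320,480),interpolation=cv2.INTER_CUBIC)
cv2.imwrite("pics/z5.png",o);print(r.sense()['tool_pos'])
E
```

```text
[0.55488489 0.05040061 0.12542392]
```

View pics/z5.png

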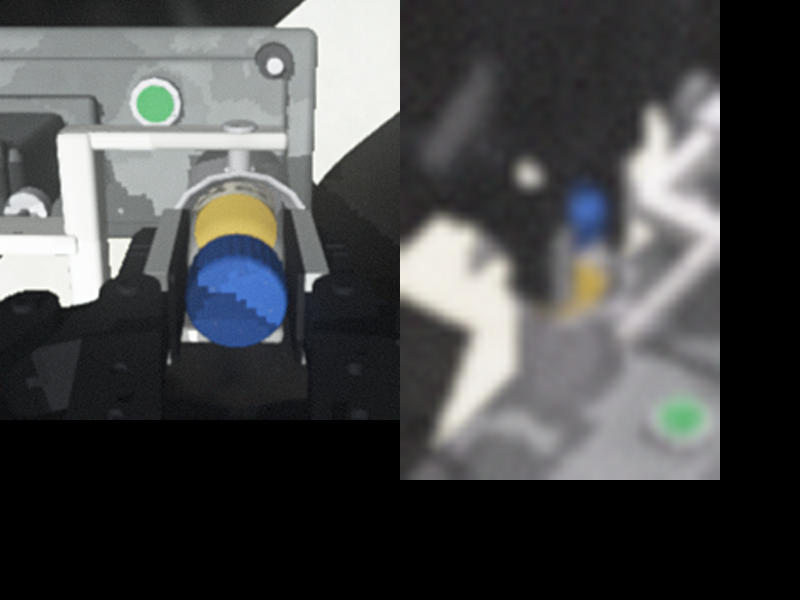

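The vial is well inside the cup and free of the prongs. I'll lower it a bit more, close to the cup-down stop, then release.

>>> play_rows([
  [0, 0, -0.01],
  [0, 0, -0.01],
  [0, 0, 0],
  [0, 0, 0],
], twist=[0, 0, 0, 0])

```text
time: 9.2
tool_pos: [0.5546, 0.0504, 0.119]
eef_rot: [0.083, 0.997, 0.0, -0.0]
ft_force: [-0.3, 0.5, -0.7]
opening: 0.0256
grasp_force: 24.9
```

>>> play_rows([
  [0, 0, 0],
  [0, 0, 0],
  [0, 0, 0],
  [0, 0, 0],
  [0, 0, 0],
  [0, 0, 0],
], twist=[0, 0, 0, 0, 0, 0], jaw=0.45)

```text
time: 9.8
tool_pos: [0.5548, 0.0504, 0.1192]
eef_rot: [0.083, 0.997, 0.0, 0.0]
ft_force: [0.2, -0.8, 0.4]
opening: 0.038
grasp_force: 0.0
```

>>> play_rows([
  [0, 0, 0.03],
  [0, 0, 0.08],
  [0, 0, 0.12],
  [0, 0, 0.12],
  [0, 0, 0],
  [0, 0, 0],
  [0, 0, 0],
  [0, 0, 0],
  [0, 0, 0],
  [0, 0, 0],
], twist=[0, 0, 0, 0, 0, 0, 0, 0, 0, 0])

```text
time: 10.8
tool_pos: [0.5544, 0.0504, 0.2234]
eef_rot: [0.083, 0.997, 0.0, -0.001]
ft_force: [0.2, -0.7, 0.6]
opening: 0.0382
grasp_force: 0.0
```

Run:
```python
from h import *
c=cam("wrist");s=cam("scene");t=cam("top")
cv2.imwrite("pics/s6.png",s['color']);cv2.imwrite("pics/t6.png",t['color']);cv2.imwrite("pics/w6.png",c['color']);print(r.sense()['tool_pos'],r.sense()['time'])
# beam geometry in scene
yaw=-9.49;d=np.array([np.sin(np.radians(9.49)),np.cos(np.radians(9.49)),0]);piv=np.array([.538,-.042,.118])
hsv=cv2.cvtColor(c['color'],cv2.COLOR_BGR2HSV)
m=cv2.inRange(hsv,(100,90,60),(130,255,255))
for k in cv2.findContours(m,0,2)[0]:
    if cv2.contourArea(k)>300:
        (u,v),rad=cv2.minEnclosingCircle(k);print("blue",u,v,rad,onz(c,u,v,.143))
hsv=cv2.cvtColor(s['color'],cv2.COLOR_BGR2HSV)
for n,th in(("+",.1),("0",0),("-",-.1)):
    print(n,"cap exp",proj(s,piv+.09*d+[0,0,.09*th-.034+.061]),"needle",proj(s,piv-.248*d-[0,0,.248*th]))
m=cv2.inRange(hsv,(95,80,50),(130,255,255));m[:190]=0;m[250:]=0;m[:,:240]=0;m[:,290:]=0
for k in cv2.findContours(m,0,2)[0]:print("scene cap",cv2.boundingRect(k))
```

```text
[0.55467576 0.05037934 0.22390703] 10.95
blue 279.96807861328125 221.98936462402344 17.467432022094727 [0.55503752 0.05053904 0.143     ]
+ cap exp (np.float64(263.23017493730543), np.float64(220.11317737230235)) needle (np.float64(327.79818026154976), np.float64(172.4764465588786))
0 cap exp (np.float64(263.31744621250806), np.float64(222.69956761390478)) needle (np.float64(328.42696233724547), np.float64(165.98202176916996))
- cap exp (np.float64(263.40373993823886), np.float64(225.25698698956364)) needle (np.float64(329.0720670119921), np.float64(159.3190077400315))
scene cap (258, 220, 9, 9)
```

>>> play_rows([
  [-0.02, -0.06, 0.02],
  [-0.023, -0.11, 0.02],
  [-0.023, -0.12, 0.02],
  [-0.023, -0.12, 0],
  [-0.015, -0.09, 0],
  [-0.01, -0.033, 0],
  [0, 0, 0],
  [0, 0, 0],
  [0, 0, 0],
], twist=[0, 0, 0, 0, 0, 0, 0, 0, 0], jaw=0)

```text
time: 11.85
tool_pos: [0.5207, -0.1082, 0.2421]
eef_rot: [0.083, 0.997, 0.0, 0.0]
ft_force: [-0.0, -0.1, 0.4]
opening: -0.0001
grasp_force: 0.0
```

Run:
```python
from h import *
c=cam("wrist");s=cam("scene")
cv2.imwrite("pics/w7.png",c['color']);np.save("w7.npy",np.vstack([c['p'],c['R']]))
cv2.imwrite("pics/s7.png",s['color'])
q=r.sense();print(q['tool_pos'],q['time'],q['opening'])
print(proj(c,[.521,-.153,.156]),proj(c,q['tool_pos']))
o=np.zeros((600,800,3),np.uint8);o[:420,:560]=c['color']
o[:,560:]=cv2.resize(s['color'][150:250,255:345][:,:],(240,267),interpolation=cv2.INTER_CUBIC)[:1]*0
o[:300,560:]=cv2.resize(s['color'][145:205,285:333],(240,300),interpolation=cv2.INTER_CUBIC)
o[300:,560:]=cv2.resize(s['color'][200:260,240:288],(240,300),interpolation=cv2.INTER_CUBIC)
cv2.imwrite("pics/z7.png",o)
```

```text
[ 0.5207504  -0.10832861  0.24217604] 11.95 0.0003333150182305302
(np.float64(217.91105544834903), np.float64(228.69057684273872)) (np.float64(278.67844013219803), np.float64(273.6782767442097))
```

View pics/z7.png

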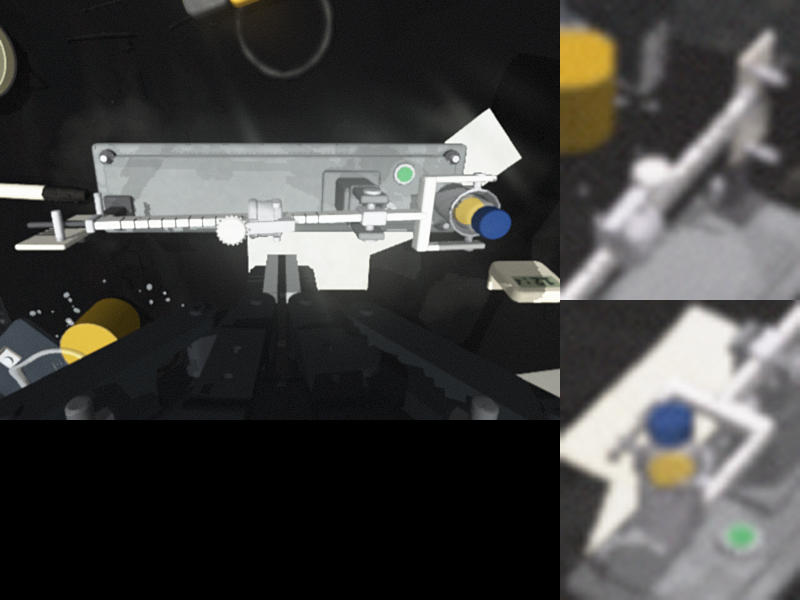

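Wrist view: the pad's round top is at ~(231,231), the poise at (266,217), the vial cap at (492,223), and the beam's outer end at (90,226). In the scene crop the vial is seated and the cup is down. I'll compute the geometry and the tilt references numerically.

```bash
cat >> h.py <<'E'
def capv(s):
    hsv=cv2.cvtColor(s['color'],cv2.COLOR_BGR2HSV);sub=s['color'][205:245,245:285].astype(float)
    w=np.clip(sub[...,0]-np.maximum(sub[...,2],sub[...,1])-25,0,None);ys,xs=np.mgrid[205:245,245:285]
    return (w*xs).sum()/w.sum(),(w*ys).sum()/w.sum(),w.sum()
def ridge(s,cols=range(306,322,2)):
    g=cv2.cvtColor(s['color'],cv2.COLOR_BGR2GRAY).astype(float);o=[]
    for u in cols:
        v0=int(round(170+(u-324)*-1.05));p=g[v0-14:v0+16,u];o.append((v0-14+int(p.argmax()),int(p.max())))
    return o
E
python3 - <<'E'
from h import *
M=np.load("w7.npy");c=dict(p=M[0],R=M[1:],fx=338.2632,fy=338.2632,cx=281.349,cy=211.74)
im=cv2.imread("pics/w7.png");g=cv2.cvtColor(im,cv2.COLOR_BGR2GRAY)
h=cv2.HoughCircles(cv2.GaussianBlur(cv2.resize(g[205:255,205:255],None,fx=4,fy=4,interpolation=cv2.INTER_CUBIC),(5,5),0),cv2.HOUGH_GRADIENT,1,20,param1=100,param2=20,minRadius=44,maxRadius=80)
print([(205+x/4,205+y/4,q/4) for x,y,q in h[0][:3]])
cap=onz(c,492,223,.143);end=onz(c,90,226,.143);d=cap-end;print("cap",cap,"end",end,"len",np.linalg.norm(d));d/=np.linalg.norm(d)
print("yaw",np.degrees(np.arctan2(-d[0],d[1])))
piv=cap-.0896*d+0;pad=onz(c,231,231,.156);print("pad",pad,"r",-(pad-piv)@d)
print("perp",np.cross(d,pad-piv)[2])
for n in("scene0","s6","s7"):
    s=dict(color=cv2.imread(f"pics/{n}.png"));print(n,capv(s),ridge(s))
E
```

```text
Traceback (most recent call last):
TypeError: 'NoneType' object is not subscriptable
```

Run:
```python
from h import *
M=np.load("w7.npy");c=dict(p=M[0],R=M[1:],fx=338.2632,fy=338.2632,cx=281.349,cy=211.74)
im=cv2.imread("pics/w7.png");g=cv2.cvtColor(im,cv2.COLOR_BGR2GRAY)
m=(g>170).astype(np.uint8);col=m[205:260,205:290]
print("cols",[(205+i,int(x)) for i,x in enumerate(col.sum(0)) if 8<=i<=48][::2])
print("rows @231",[(v,int(g[v,231])) for v in range(208,252,2)])
cap=onz(c,492,223,.143);end=onz(c,90,226,.143);d=cap-end;print("cap",cap,"end",end,"len",np.linalg.norm(d));d/=np.linalg.norm(d)
print("yaw",np.degrees(np.arctan2(-d[0],d[1])))
piv=cap-.0896*d+0;pad=onz(c,231,231,.156);print("piv",piv,"pad",pad,"r",-(pad-piv)@d)
print("perp",np.cross(d,pad-piv)[2])
for n in("scene0","s6","s7"):
    s=dict(color=cv2.imread(f"pics/{n}.png"));print(n,capv(s),ridge(s))
```

```text
cols [(213, 19), (215, 12), (217, 26), (219, 31), (221, 31), (223, 34), (225, 36), (227, 38), (229, 37), (231, 37), (233, 37), (235, 36), (237, 37), (239, 32), (241, 32), (243, 26), (245, 20), (247, 22), (249, 55), (251, 51), (253, 51)]
rows @231 [(208, 184), (210, 185), (212, 186), (214, 165), (216, 234), (218, 238), (220, 248), (222, 249), (224, 249), (226, 248), (228, 249), (230, 249), (232, 249), (234, 250), (236, 248), (238, 248), (240, 249), (242, 249), (244, 161), (246, 57), (248, 57), (250, 58)]
cap [0.55450721 0.04826127 0.143     ] end [ 0.50704621 -0.25087305  0.143     ] len 0.30287603006907227
yaw -9.015468131010913
piv [ 0.5404668  -0.04023181  0.143     ] pad [ 0.52425277 -0.14412431  0.156     ] r 0.10514977391420595
perp -0.0002663513474117571
scene0 (np.float64(nan), np.float64(nan), np.float64(0.0)) [(184, 230), (186, 202), (185, 198), (183, 214), (182, 191), (179, 195), (178, 183), (176, 208)]
s6 (np.float64(261.8254603682946), np.float64(223.56725380304243), np.float64(2498.0)) [(179, 226), (179, 220), (177, 218), (175, 222), (173, 212), (171, 205), (168, 193), (166, 226)]
s7 (np.float64(261.58701532912534), np.float64(223.93507664562668), np.float64(1109.0)) [(179, 227), (179, 221), (177, 218), (175, 222), (173, 213), (171, 204), (168, 195), (166, 225)]h.py:15: RuntimeWarning: invalid value encountered in scalar divide
  return (w*xs).sum()/w.sum(),(w*ys).sum()/w.sum(),w.sum()
```

>>> play_rows([
  [0.004, -0.05, -0.05],
  [0.004, -0.06, -0.07],
  [0, -0.029, -0.07],
  [0, 0, -0.05],
  [0, 0, -0.02],
  [0, 0, 0],
  [0, 0, 0],
], twist=[0, 0, 0, 0, 0, 0, 0])

```text
time: 12.65
tool_pos: [0.5236, -0.1509, 0.1649]
eef_rot: [0.083, 0.997, -0.0, 0.001]
ft_force: [0.1, -0.2, 0.5]
opening: 0.0001
grasp_force: 0.0
```

Run:
```python
from h import *
c=cam("wrist");g=cv2.cvtColor(c['color'],cv2.COLOR_BGR2GRAY);cv2.imwrite("pics/w8.png",c['color']);q=r.sense();T=q['tool_pos']
print(T,q['ft_force'],proj(c,T))
print("pad px exp (-stop)",proj(c,[.5232,-.144,.1557]))
u,v=map(int,proj(c,[.5232,-.144,.1557]))
print([ (x,int(g[v-12,x])) for x in range(u-50,u+50,4)]);print([ (y,int(g[y,u])) for y in range(v-40,v+30,4)])
```

```text
[ 0.52368806 -0.15102136  0.16518997] [-0.10808219  0.88474091  0.3817512 ] (np.float64(278.54711569571873), np.float64(274.1727744556099))
pad px exp (-stop) (np.float64(292.6716692961976), np.float64(262.2868151530424))
[(242, 245), (246, 147), (250, 246), (254, 246), (258, 246), (262, 249), (266, 248), (270, 247), (274, 233), (278, 150), (282, 238), (286, 236), (290, 233), (294, 242), (298, 240), (302, 240), (306, 228), (310, 192), (314, 127), (318, 171), (322, 169), (326, 167), (330, 172), (334, 177), (338, 194)]
[(222, 186), (226, 185), (230, 186), (234, 168), (238, 156), (242, 159), (246, 234), (250, 236), (254, 143), (258, 135), (262, 134), (266, 133), (270, 133), (274, 129), (278, 126), (282, 131), (286, 130), (290, 117)]
```

>>> play_rows([
  [0, 0, -0.014],
  [0, 0, -0.014],
  [0, 0, -0.014],
  [0, 0, -0.014],
  [0, 0, -0.014],
  [0, 0, -0.014],
  [0, 0, -0.01],
  [0, 0, 0],
  [0, 0, 0],
], twist=[0, 0, 0, 0, 0, 0, 0, 0, 0])

```text
time: 13.6
tool_pos: [0.5228, -0.1512, 0.136]
eef_rot: [0.083, 0.997, 0.0, -0.0]
ft_force: [-0.5, -0.8, 1.7]
opening: 0.0002
grasp_force: 0.5
```

>>> play_rows([
  [0, 0, -0.0033],
  [0, 0, -0.0033],
  [0, 0, 0],
  [0, 0, 0],
  [0, 0, 0],
], twist=[0, 0, 0, 0, 0])

```text
time: 14.1
tool_pos: [0.5229, -0.1517, 0.1346]
eef_rot: [0.083, 0.997, -0.0, 0.0]
ft_force: [-2.1, -1.2, 5.7]
opening: -0.0001
grasp_force: 2.6
```

Run:
```python
from h import *
s=cam("scene");print(capv(s),ridge(s));q=r.sense();print(q['tool_pos'],q['ft_force'])
```

```text
(np.float64(261.47680412371136), np.float64(219.0524054982818), np.float64(1164.0)) [(188, 188), (186, 191), (185, 197), (183, 212), (182, 192), (179, 194), (178, 191), (176, 206)]
[ 0.52287284 -0.15164205  0.13463701] [-1.51808991 -2.41083587  5.96663818]
```

>>> play_rows([
  [0, 0, -0.003],
  [0, 0, -0.002],
  [0, 0, 0],
  [0, 0, 0],
], twist=[0, 0, 0, 0])

```text
time: 14.55
tool_pos: [0.5229, -0.1516, 0.1335]
eef_rot: [0.083, 0.997, -0.0, 0.0]
ft_force: [-2.3, -1.7, 7.1]
opening: 0.0002
grasp_force: 3.6
```

>>> play_rows([
  [-0.0005, -0.0033, -0.0003],
  [-0.001, -0.0066, -0.0007],
  [-0.001, -0.0066, -0.0007],
  [-0.001, -0.0066, -0.0007],
  [-0.001, -0.0066, -0.0007],
  [-0.001, -0.0066, -0.0007],
  [0, 0, 0],
  [0, 0, 0],
], twist=[0, 0, 0, 0, 0, 0, 0, 0])

```text
time: 15.35
tool_pos: [0.5212, -0.1619, 0.1322]
eef_rot: [0.083, 0.997, 0.0, 0.0]
ft_force: [-1.8, -0.9, 6.6]
opening: -0.0002
grasp_force: 3.4
```

```bash
cat >> h.py <<'E'
def poise(c):
    # bright pad/poise columns along the beam line ahead of the finger, printed for checking
    g=cv2.cvtColor(c['color'],cv2.COLOR_BGR2GRAY);return g
E
python3 - <<'E'
from h import *
a=cv2.imread("pics/w8.png");c=cam("wrist");cv2.imwrite("pics/w9.png",c['color'])
ga=cv2.cvtColor(a,cv2.COLOR_BGR2GRAY);g=cv2.cvtColor(c['color'],cv2.COLOR_BGR2GRAY)
# poise patch right of the pad: match relative to camera
t=ga[225:275,308:365]
for n,G in(("self",ga),("now",g)):
    R=cv2.matchTemplate(G[200:300,250:420],t,cv2.TM_CCOEFF_NORMED);print(n,cv2.minMaxLoc(R))
R=cv2.matchTemplate(g[200:300,250:420],t,cv2.TM_CCOEFF_NORMED)
print(r.sense()['tool_pos'],r.sense()['ft_force'])
E
```

```text
self (-0.23766747117042542, 1.0, (0, 4), (58, 25))
now (-0.41898709535598755, 0.6503605842590332, (0, 9), (62, 37))
[ 0.52121615 -0.16190128  0.1322386 ] [-2.02594674 -1.21484362  6.84090068]
```

>>> play_rows([
  [-0.0007, -0.0041, -0.0005],
  [-0.0013, -0.0082, -0.0009],
  [-0.0013, -0.0082, -0.0009],
  [-0.0013, -0.0082, -0.0009],
  [-0.0013, -0.0082, -0.0009],
  [-0.0013, -0.0082, -0.0009],
  [-0.0013, -0.0082, -0.0009],
  [-0.0013, -0.0082, -0.0009],
  [-0.0007, -0.0041, -0.0004],
  [0, 0, 0],
], twist=[0, 0, 0, 0, 0, 0, 0, 0, 0, 0])

```text
time: 16.4
tool_pos: [0.5179, -0.1816, 0.13]
eef_rot: [0.083, 0.997, 0.0, 0.0]
ft_force: [-3.2, 0.4, 7.3]
opening: -0.0002
grasp_force: 3.5
```

>>> play_rows([
  [-0.0007, -0.0041, -0.0005],
  [-0.0013, -0.0082, -0.0009],
  [-0.0013, -0.0082, -0.0009],
  [-0.0013, -0.0082, -0.0009],
  [-0.0013, -0.0082, -0.0009],
  [-0.0013, -0.0082, -0.0009],
  [-0.0013, -0.0082, -0.0009],
  [-0.0007, -0.0041, -0.0004],
  [0, 0, 0],
  [0, 0, 0],
], twist=[0, 0, 0, 0, 0, 0, 0, 0, 0, 0])

```text
time: 17.4
tool_pos: [0.5151, -0.1987, 0.1282]
eef_rot: [0.083, 0.997, 0.0, -0.0]
ft_force: [-2.2, 1.1, 7.4]
opening: 0.0002
grasp_force: 3.5
```

>>> play_rows([
  [0, 0, 0.01],
  [0, 0, 0.02],
  [0, 0, 0.05],
  [0, 0, 0.08],
  [0, 0, 0.05],
  [0, 0, 0],
  [0, 0, 0],
  [0, 0, 0],
  [0, 0, 0],
  [0, 0, 0],
  [0, 0, 0],
  [0, 0, 0],
  [0, 0, 0],
  [0, 0, 0],
  [0, 0, 0],
  [0, 0, 0],
  [0, 0, 0],
  [0, 0, 0],
], twist=[0, 0, 0, 0, 0, 0, 0, 0, 0, 0, 0, 0, 0, 0, 0, 0, 0, 0])

```text
time: 19.2
tool_pos: [0.5154, -0.199, 0.1903]
eef_rot: [0.083, 0.997, 0.0, 0.0]
ft_force: [-0.2, -0.0, 0.8]
opening: 0.0001
grasp_force: 0.0
```

```bash
cat >> h.py <<'E'
def tilt():
    v=[];rg=[]
    for i in range(4):
        s=cam("scene");v.append(capv(s)[1]);rg.append([a for a,b in ridge(s)])
    v=np.array(v);return "cap v",v.round(2),"tilt",((221.5-v.mean())/24.4).round(4),"ridge",np.mean(rg,0)
E
python3 - <<'E'
from h import *
print(*tilt());q=r.sense();print(q['tool_pos'],q['time'])
E
```

```text
cap v [220.99 220.96 220.95 220.98] tilt 0.0217 ridge [181. 179. 174. 174. 174. 175. 174. 172.]
[ 0.51536357 -0.19897521  0.19034021] 19.4
```

It floats at about +0.021 rad, which is marginal. Press again at the same spot, slide 2 mm inwards, and release.

>>> play_rows([
  [0, 0, -0.06],
  [0, 0, -0.06],
  [0, 0, -0.03],
  [0, 0, -0.014],
  [0, 0, -0.014],
  [0, 0, -0.014],
  [0, 0, -0.008],
  [0, 0, -0.004],
  [0, 0, -0.004],
  [0, 0, 0],
  [0, 0, 0],
  [0, 0, 0],
], twist=[0, 0, 0, 0, 0, 0, 0, 0, 0, 0, 0, 0])

```text
time: 20.6
tool_pos: [0.5157, -0.1997, 0.1292]
eef_rot: [0.083, 0.997, -0.001, 0.001]
ft_force: [-2.4, -1.3, 5.3]
opening: 0.0002
grasp_force: 3.0
```

>>> play_rows([
  [0, 0, -0.002],
  [0, 0, -0.002],
  [0, 0, -0.001],
  [0, 0, 0],
  [0, 0, 0],
], twist=[0, 0, 0, 0, 0])

```text
time: 21.1
tool_pos: [0.5157, -0.1998, 0.1279]
eef_rot: [0.083, 0.997, -0.001, 0.001]
ft_force: [-2.7, -1.1, 8.0]
opening: -0.0
grasp_force: 3.8
```

Slide 2 mm inwards at 10 mm/s, then lift and wait.

>>> play_rows([
  [0.0005, 0.0033, 0.0003],
  [0.0005, 0.0033, 0.0003],
  [0, 0, 0],
  [0, 0, 0],
  [0, 0, 0],
], twist=[0, 0, 0, 0, 0])

```text
time: 21.6
tool_pos: [0.5161, -0.1978, 0.1282]
eef_rot: [0.083, 0.997, -0.001, 0.001]
ft_force: [-2.3, -1.0, 6.8]
opening: -0.0001
grasp_force: 3.7
```

>>> play_rows([
  [0, 0, 0.01],
  [0, 0, 0.02],
  [0, 0, 0.05],
  [0, 0, 0.08],
  [0, 0, 0.05],
  [0, 0, 0],
  [0, 0, 0],
  [0, 0, 0],
  [0, 0, 0],
  [0, 0, 0],
  [0, 0, 0],
  [0, 0, 0],
  [0, 0, 0],
  [0, 0, 0],
  [0, 0, 0],
  [0, 0, 0],
  [0, 0, 0],
  [0, 0, 0],
  [0, 0, 0],
  [0, 0, 0],
], twist=[0, 0, 0, 0, 0, 0, 0, 0, 0, 0, 0, 0, 0, 0, 0, 0, 0, 0, 0, 0])

```text
time: 23.6
tool_pos: [0.5157, -0.197, 0.1896]
eef_rot: [0.083, 0.997, 0.0, -0.0]
ft_force: [0.4, -0.9, -0.4]
opening: -0.0
grasp_force: 0.0
```

Run:
```python
from h import *
print(*tilt());q=r.sense();print(q['tool_pos'],q['time'])
```

```text
cap v [221.73 221.69 221.71 221.69] tilt -0.0085 ridge [180. 178. 173. 173. 173. 174. 173. 171.]
[ 0.51564592 -0.19700415  0.18959698] 23.8
```

Both measures now put the beam at about 0 (cap -0.008 rad, needle end 0.0), and it is steady. Handing in.

```bash
python3 -c "
from bench import r
print(r.close_job())"
```

```text
the job is handed in; nothing more can be done
None
```

The job is handed in: the sample vial sits in the hanging cup, and after one 2 mm correction of the poise the untouched beam rests level, measured between -0.009 and 0 rad (limit ±0.025), at about 24 s of the 72 s allowed. The hand-in call returned no verdict.

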